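# Tip the slotted mounting block onto the rest

## Robot

A 6-joint arm with a two-finger parallel gripper is mounted at the origin on the work surface. World frame = base frame: x ahead of the robot, y to its left, z up, the work surface at z = 0. Lengths are in mm, angles in rad, forces in N, time in s.
With the tool pointing down it reaches from about 300 to 775 mm from the base axis. Payload 14.6 kg.
Tool frame: the origin (TCP) lies at the very end of the fingers, on their centre line; the grasp point (between the pads) lies 19 mm behind it (grasp_offset is the distance from the TCP to the grasp point, in mm); z points along the fingers, y is the direction in which the jaws open and shut (so a half turn about z gives the same grasp; the last joint's range is limited). The gripper opens to 85 mm and grips with 20 to 120 N. Pads are 22 mm wide; open, the fingers measure 114 mm over their backs; the gripper's body (76 mm by 85 mm) begins 54 mm behind the grasp point. The pads swing forward as they close: fully open they stand 13 mm farther back than shut.
Start: joints at [-1.389, 0.3, 1.521, -0, 1.321, -0.067], TCP at [135.426, -533.056, 204.681] pointing down, gripper open.
Joint ranges: [-3.03, 3.03], [-0.79, 2.21], [0.23, 2.52], [-1.04, 4.18], [0, 3.07], [-2.55, 2.55]. Speed limits (rad/s): [2.22, 2.22, 2.57, 3.14, 3.14, 3.14].

## Interface

Orientations are given as a rotation vector (axis times angle).
In Python, from cell import * gives the robot as it stands.
- The arm moves only by the tool drive_tool, never from a script. Its arguments are lists of equal length, an entry for each row: "dp": the shift along the tool's x, y, z in m, a list of three; "turn": the turn, a rotation vector about the tool's x, y, z in rad, a list of three; "gripper": the finger opening in m, from 0 to 0.0854. A call has 1 to 10 rows; each row is the pose to reach, as a shift and turn from the pose commanded when the call began, along the tool's axes at that moment; what a row does not reach only later rows make up. A row lasts 1/12 s, in which the tool goes at most 41.7 mm and 7.16 degrees, less where a joint would pass 70% of its speed; a pose out of reach is approached as far as the arm can. A call with a gripper value outside its range is refused whole. The fingers move at their own pace and stop on an object; "squeeze" is the grip in N (left out, the last holds). Time passes only in rows, so rows that repeat a pose let the fingers close. It gives the time, the measured TCP pose, the force and the opening at its end, in the units of the state.
- get_state(): the state, without advancing time (a new reading comes with each control period).
- read_camera(name): name is "scene" or "top" or "wrist"; returns the picture (384x512x3 uint8, red, green, blue); there is no depth.
- camera_params(name): a dict with "fx", "fy", "cx", "cy" (pixels), "R" (3x3) and "t" (3): a world point X has camera coordinates R X + t. Camera axes: x right, y down, z forward; pixel columns grow to the right and rows downward; lengths in mm; the calibration is good to about 2 mm. A picture is of the moment at which its call begins: read the wrist's pose just before it. camera_params takes no time and is no camera call; for the wrist camera it gives the pose at the moment of the call.
- finish_job(): hands the job in, once; it reports no verdict.
The state is a dict: "time_s": time; "joint_positions": joint angles; "qvel": joint speeds; "joint_efforts": joint torques, N m; "tool_pos": TCP position; "tcp_rot": TCP orientation; "wrist_force": force on the tool from outside, world axes, zero at the start; "wrist_torque": the same for the moment, N m; "width": finger opening in mm.
Only numpy, scipy, OpenCV 4.12 (cv2) and the standard library are available. Lean on these libraries where they do the work, as an engineer would, in place of code of your own. Each camera call takes 0.05 s, during which the arm holds its last target.

## Task

Three aluminium mounting blocks stand on the optics bench in front of a low rubber-topped rest. Without lifting it, slide the tall block that has a slot across its top along the bench until its foot is up against the front edge of the rest, still standing, and then tip it over that edge so that it lies flat on its side on top of the rest, square to the edge. Leave the plain tall block and the short slotted block standing where they are.

Things in the scene. Friction and masses are not known exactly. Their poses are not given: they have to be found in the camera images.
- slot_block_center (a point): Centre (half-way up) of the tall slotted block: bare aluminium, 0.6 kg, 52 (x) by 64 (y) by 80 mm tall (z); a slot 18 mm wide, 26 mm deep runs along its y across its top. It stands 20 to 50 mm short of the rest, its x within 8 degrees of the rest's. Pushed below 35 mm height it slides (friction 0.6); higher it may topple early. Stopped by the rest, 5 N at 65 mm tips it; past 35 degrees it falls over.
- rest: Fixed rest: platform 165 mm deep (x), 500 mm long (y), flat top 10 mm above the bench: aluminium front strip, then black rubber. Its front edge (the fence, 10 mm high) is at x = -80 mm; a stop 32 mm high at the far side has its inner face at x = +75 mm. Origin: mid-length, at bench height; x points away from the robot, y along the rest, z up; turned up to 13 degrees.
- plain_block: Bystander: plain tall aluminium block, 52 (x) by 64 (y) by 80 mm tall, flat top without a slot. Origin at the centre of its underside, z up. The three blocks stand in a row along the rest, 110 to 170 mm apart centre to centre, in any order. (A small loose collar on the rest and a thumbscrew on the bench lie between the blocks' lanes.)
- short_block: Bystander: short slotted aluminium block, 52 (x) by 64 (y) by 50 mm tall, with the same slot across its top. Origin at the centre of its underside, z up.
Not all that is in view belongs to the job. What is shaped like the part that bears slot_block_center but green or red is not meant.

How it is judged:
By the outcome, as a careful person would: the job done as asked, in the order asked, and still so for the second after the job is handed in, with the robot touching nothing.
It also fails if it takes over 35 s, if anything falls off the work surface, if the arm or the gripper's body presses on something with over 40 N, if the wrist force passes 120 N, or if a joint passes its speed limit or range.

## Working session

There is one attempt and no reset: what is moved stays moved. The work goes in short steps, Python scripts to look and compute and a tool call to move; the robot and the scene stay as the last step left them, time stands still between calls to the robot, and variables do not carry over. Pictures are saved under pics/ and viewed, and the job is handed in when it is done.

Besides the shell and the picture viewer there is one more tool, called after "Request:" in YAML: its name, and indented under it one key for each argument. drive_tool: Moves the arm, as the interface text tells. Its arguments: {"type":"object","properties":{"dp":{"type":"array"},"turn":{"type":"array"},"gripper":{"type":"array"},"squeeze":{"type":"number"}},"required":["dp","turn","gripper"]}

```bash
ls; mkdir -p pics; cat > h.py <<'E'
import numpy as np, cv2
from cell import *
def snap(n,f):
    im=read_camera(n); cv2.imwrite('pics/'+f,cv2.cvtColor(np.asarray(im),cv2.COLOR_RGB2BGR)); return np.asarray(im)
def back(p,u,v,z):
    R=np.array(p['R']);t=np.array(p['t'])
    d=R.T@np.array([(u-p['cx'])/p['fx'],(v-p['cy'])/p['fy'],1.]); c=-R.T@t
    return c+d*(z-c[2])/d[2]
def proj(p,X):
    X=np.asarray(X,float); c=X@np.array(p['R']).T+np.array(p['t'])
    return np.stack([c[...,0]/c[...,2]*p['fx']+p['cx'],c[...,1]/c[...,2]*p['fy']+p['cy']],-1)
E
python3 - <<'E'
from h import *
s=get_state(); print({k:np.round(v,3) for k,v in s.items()})
for n in('scene','top'):
    p=camera_params(n); snap(n,n+'0.png'); print(n,{k:np.round(v,3).tolist() for k,v in p.items()})
E
```

```text
pics
{'time_s': np.float64(0.0), 'joint_positions': array([-1.389,  0.301,  1.522, -0.   ,  1.321, -0.067]), 'qvel': array([ 0.001, -0.001, -0.001, -0.001, -0.   ,  0.002]), 'joint_efforts': array([-0.0000e+00, -5.4350e+01, -3.6179e+01, -0.0000e+00,  4.0000e-03,
        0.0000e+00]), 'tool_pos': array([ 135.362, -532.806,  204.102]), 'tcp_rot': array([-3.116, -0.39 ,  0.   ]), 'wrist_force': array([-0.645,  0.253,  0.281]), 'wrist_torque': array([0.041, 0.018, 0.052]), 'width': np.float64(85.684)}
scene {'fx': 429.911, 'fy': 429.911, 'cx': 252.964, 'cy': 187.133, 'R': [[-0.464, 0.886, -0.0], [0.719, 0.376, -0.584], [-0.517, -0.271, -0.812]], 't': [254.63, -381.091, 1082.943]}
top {'fx': 430.915, 'fy': 430.915, 'cx': 255.02, 'cy': 196.75, 'R': [[-0.003, -0.999, -0.035], [-0.999, 0.005, -0.052], [0.052, 0.035, -0.998]], 't': [13.938, 546.836, 675.821]}
```

View pics/scene0.png

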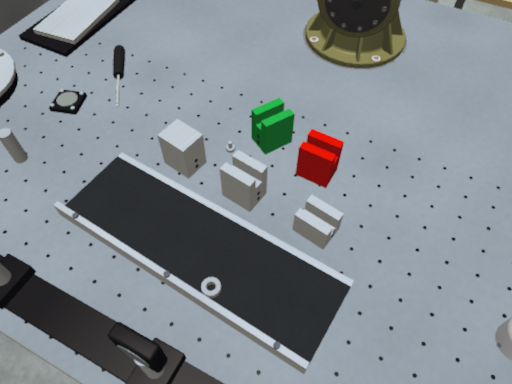

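View pics/top0.png

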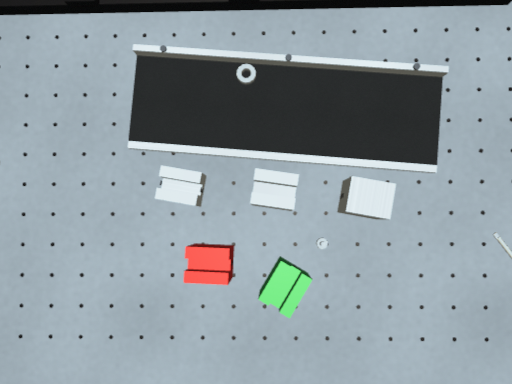

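Bare slotted candidates are the left block (top 180,186; scene 318,222), which looks low, and the centre block (top 275,189; scene 243,180), which looks tall. The red (top 208,265) and green (top 285,288) blocks are decoys, and the plain one is at top 370,198. I'll check these with crops.

```bash
python3 - <<'E'
import cv2
import numpy as np
a=cv2.imread('pics/scene0.png')[100:250,200:350]; b=cv2.imread('pics/top0.png')[130:330,150:400]
cv2.imwrite('pics/c1.png',cv2.resize(a,None,fx=4,fy=4,interpolation=cv2.INTER_CUBIC))
cv2.imwrite('pics/c2.png',cv2.resize(b,None,fx=3,fy=3,interpolation=cv2.INTER_CUBIC))
E
```

```text
(no output)
```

View pics/c1.png

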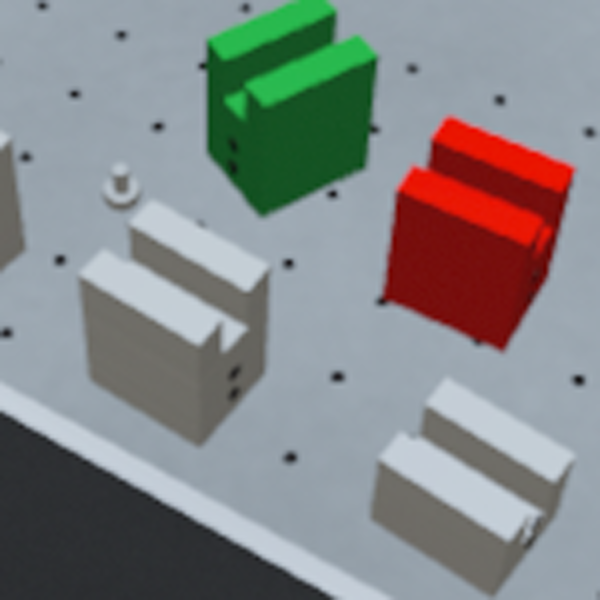

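View pics/c2.png

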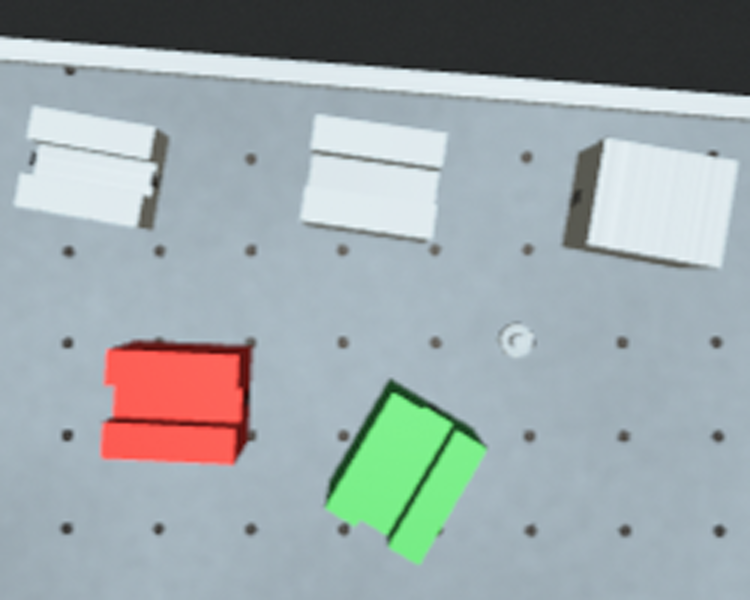

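```bash
python3 - <<'E'
from h import *
p=camera_params('top');q=camera_params('scene')
def T(pts,z): return np.array([back(p,(u+.5)/3-.5+150,(v+.5)/3-.5+130,z)[:2] for u,v in pts])
def S(pts,z): return np.array([back(q,(u+.5)/4-.5+200,(v+.5)/4-.5+100,z)[:2] for u,v in pts])
def rep(n,c):
    e=c-np.roll(c,-1,0); print(n,'ctr',c.mean(0).round(1),'sides',np.linalg.norm(e,axis=1).round(1),'ang of y-sides',np.degrees(np.arctan2(*(c[0]-c[1])[::1])).round(1),np.degrees(np.arctan2(*(c[3]-c[2]))).round(1))
for z in(80,50):
  rep('center z%d'%z,T([(315,113),(447,131),(434,241),(301,222)],z))
  rep('center scene z%d'%z,S([(80,270),(205,345),(270,264),(148,201)],z))
  rep('left z%d'%z,T([(34,106),(158,126),(140,227),(15,207)],z))
rep('plain',T([(604,138),(738,161),(722,268),(587,245)],80))
rep('green',T([(390,385),(487,445),(420,565),(327,507)],80))
rep('red',T([(107,348),(240,346),(236,464),(103,458)],80))
print('thumb',back(p,322,243,5))
L=[back(p,128,150,10),back(p,435,169.5,10)];print('fence top',L)
L=[back(p,128,150,0),back(p,435,169.5,0)];print('fence bottom',L)
E
python3 - <<'E'
import cv2
b=cv2.imread('pics/top0.png')
cv2.imwrite('pics/c3.png',cv2.resize(b[30:230,100:300],None,fx=3,fy=3,interpolation=cv2.INTER_CUBIC))
cv2.imwrite('pics/c4.png',cv2.resize(b[30:230,270:470],None,fx=3,fy=3,interpolation=cv2.INTER_CUBIC))
E
```

```text
center z80 ctr [555.3 -18.5] sides [64.4 53.5 64.7 53.3] ang of y-sides 8.2 8.4
center scene z80 ctr [554.6 -15.5] sides [66.6 51.  63.8 47.9] ang of y-sides -171.1 -173.8
left z80 ctr [561.  121.2] sides [61.8 49.9 62.  50.2] ang of y-sides 9.5 9.3
center z50 ctr [557.4 -18.8] sides [67.5 56.  67.8 55.9] ang of y-sides 8.2 8.4
center scene z50 ctr [533.9 -27.3] sides [70.1 53.7 67.2 50.4] ang of y-sides -171.1 -173.8
left z50 ctr [563.4 127.7] sides [64.7 52.3 65.  52.6] ang of y-sides 9.5 9.3
plain ctr [ 541.9 -156.4] sides [64.5 51.8 64.7 52.1] ang of y-sides 10.2 9.9
green ctr [412.5 -32.9] sides [54.  65.1 51.7 65.3] ang of y-sides 31.7 31.6
red ctr [446.2  79.5] sides [64.4 56.3 64.2 52.7] ang of y-sides -0.8 2.4
thumb [472.49285293 -95.23621691   5.        ]
fence top [array([624.76426226, 219.92683011,  10.        ]), array([ 589.24109643, -275.15537273,   10.        ])]
fence bottom [array([626.40255062, 223.27311861,   0.        ]), array([ 590.36693256, -278.95107105,    0.        ])]
```

View pics/c3.png

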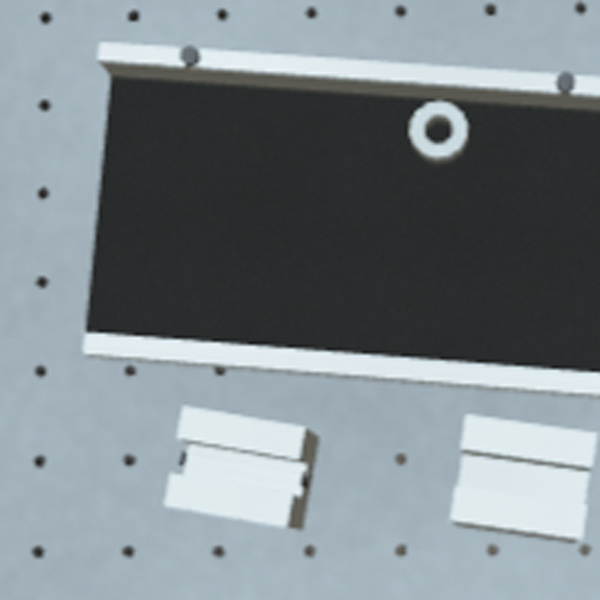

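View pics/c4.png

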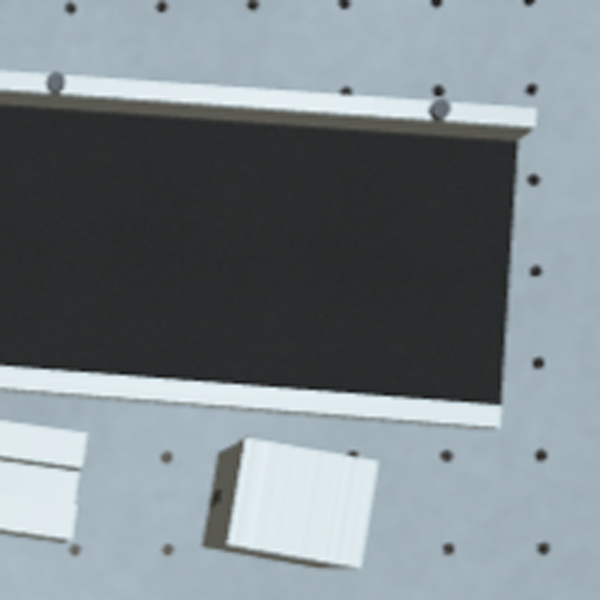

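The centre block is the tall slotted one: at z=80 both cameras agree on its place (555,-17) and on 64x52 mm, and at z=50 they don't. Next I'll measure the rest's angle and work out the approach.

```bash
cat >> h.py <<'E'
from scipy.spatial.transform import Rotation as Ro
YAW=None
def goal(pos,yaw_deg):
    s=get_state(); R0=Ro.from_rotvec(s['tcp_rot']); y=np.radians(yaw_deg)
    X=np.array([np.cos(y),np.sin(y),0]);Z=np.array([0,0,-1.]);Rg=Ro.from_matrix(np.stack([X,np.cross(Z,X),Z],1))
    print('t',s['time_s'],'dp',(R0.inv().apply(np.array(pos)-s['tool_pos'])/1000).round(4),'turn',(R0.inv()*Rg).as_rotvec().round(4))
E
python3 - <<'E'
from h import *
p=camera_params('top')
im=cv2.cvtColor(cv2.imread('pics/top0.png'),cv2.COLOR_BGR2GRAY).astype(float)
# boundary black rubber -> white strip -> bench ; per column find edges
P1=[];P2=[]
for u in range(140,430,3):
    v0=int(146+ (u-128)*.075); col=cv2.GaussianBlur(im,(3,1),0)[v0-14:v0+14,u]
    g=np.diff(col); i=np.argmax(g); 
    j=i+2+np.argmin(g[i+2:i+11]) 
    P1.append((u,v0-14+i+.5)); P2.append((u,v0-14+j+.5))
for nm,P,z in(('rubber/strip',P1,10),('strip/bench',P2,10)):
    W=np.array([back(p,u,v,z)[:2] for u,v in P]); 
    for _ in range(3):
        c=np.polyfit(W[:,1],W[:,0],1); r=W[:,0]-np.polyval(c,W[:,1]); W=W[abs(r)<2]
    print(nm,c,'deg',np.degrees(np.arctan(c[0])),len(W),r.std(),'x at y=-18:',np.polyval(c,-18))
q=camera_params('scene')
for u,v in((122,156),(348,281)):print(back(q,u,v,10))
goal([495,-15,204],-4.4)
E
```

```text
rubber/strip [8.80656909e-02 6.21674966e+02] deg 5.032808450962273 97 0.4707001170675064 x at y=-18: 620.0897838915469
strip/bench [8.78810216e-02 6.09710597e+02] deg 5.0223089382588215 97 0.4725683220534643 x at y=-18: 608.1287390975216
[ 592.50259879 -266.35978618   10.        ]
[633.90472791 215.99297037  10.        ]
t 0.1 dp [ 0.476  -0.4133  0.0007] turn [-1.100e-03  1.000e-04  3.255e-01]
```

Request:
drive_tool:
  dp:
    - [0.474,-0.419,0]
    - [0.474,-0.419,0]
    - [0.474,-0.419,0]
    - [0.474,-0.419,0]
    - [0.474,-0.419,0]
    - [0.474,-0.419,0]
    - [0.474,-0.419,0]
    - [0.474,-0.419,0]
    - [0.474,-0.419,0]
    - [0.474,-0.419,0]
  turn:
    - [0,0,0.336]
    - [0,0,0.336]
    - [0,0,0.336]
    - [0,0,0.336]
    - [0,0,0.336]
    - [0,0,0.336]
    - [0,0,0.336]
    - [0,0,0.336]
    - [0,0,0.336]
    - [0,0,0.336]
  gripper: [0.025,0.025,0.025,0.025,0.025,0.025,0.025,0.025,0.025,0.025]

```text
time_s: 0.93
tool_pos: [370.1, -187.5, 204.7]
tcp_rot: [3.138, -0.137, 0.0]
wrist_force: [-0.3, -2.1, -0.2]
width: 24.8
```

```bash
python3 - <<'E'
from h import *
s=get_state();print(s['tool_pos'],s['tcp_rot'],s['joint_positions'],s['width'])
goal([492,-10,204],-5)
E
```

```text
[ 370.11736048 -187.52133065  204.74870868] [ 3.13848411e+00 -1.37274836e-01  3.02154902e-04] [-5.57283283e-01 -7.17493052e-03  1.87297387e+00  6.26790808e-07
  1.27557319e+00  1.10093557e+00] 24.835930346007277
t 0.9333 dp [ 0.1059 -0.1875  0.0008] turn [ 0.0001 -0.0002 -0.0002]
```

Request:
drive_tool:
  dp:
    - [0.106,-0.187,0]
    - [0.106,-0.187,0]
    - [0.106,-0.187,0]
    - [0.106,-0.187,0]
    - [0.106,-0.187,0]
    - [0.106,-0.187,0]
    - [0.106,-0.187,0]
    - [0.106,-0.187,0]
  turn:
    - [0,0,0]
    - [0,0,0]
    - [0,0,0]
    - [0,0,0]
    - [0,0,0]
    - [0,0,0]
    - [0,0,0]
    - [0,0,0]
  gripper: [0.025,0.025,0.025,0.025,0.025,0.025,0.025,0.025]

```text
time_s: 1.6
tool_pos: [491.0, -12.6, 204.3]
tcp_rot: [3.139, -0.136, -0.002]
wrist_force: [-0.5, -0.4, 0.6]
width: 24.9
```

```bash
python3 - <<'E'
from h import *
goal([492,-10,20],-5)
p=camera_params('wrist'); print({k:np.round(v,3).tolist() for k,v in p.items()}); snap('wrist','w1.png')
E
```

```text
t 1.6 dp [ 0.001  -0.0027  0.1843] turn [0.0002 0.0011 0.001 ]
{'fx': 275.36, 'fy': 275.36, 'cx': 252.904, 'cy': 185.95, 'R': [[-0.085, -0.996, 0.001], [-0.955, 0.082, 0.284], [-0.283, 0.024, -0.959]], 't': [27.834, 433.249, 518.57]}
```

View pics/w1.png

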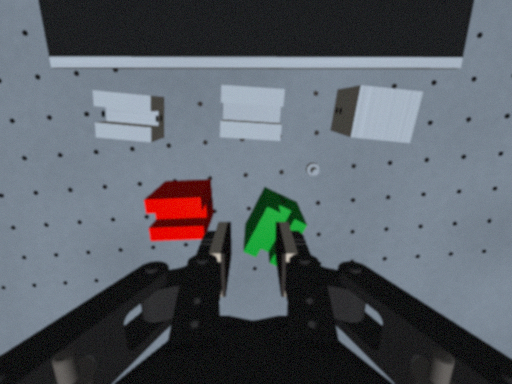

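The wrist view shows the fence level (tool square to the rest). The target is centred at (252,112), and the green decoy (272,225) and red (180,210) sit behind it. I'll descend between the block and the green decoy.

Request:
drive_tool:
  dp:
    - [0.001,-0.002,0.04]
    - [0.001,-0.002,0.08]
    - [0.001,-0.002,0.115]
    - [0.001,-0.002,0.145]
    - [0.001,-0.002,0.165]
    - [0.001,-0.002,0.178]
    - [0.001,-0.002,0.184]
    - [0.001,-0.002,0.184]
  turn:
    - [0,0,0]
    - [0,0,0]
    - [0,0,0]
    - [0,0,0]
    - [0,0,0]
    - [0,0,0]
    - [0,0,0]
    - [0,0,0]
  gripper: [0.025,0.025,0.025,0.025,0.025,0.025,0.025,0.025]

```text
time_s: 2.32
tool_pos: [491.7, -11.6, 20.0]
tcp_rot: [-3.138, 0.14, 0.003]
wrist_force: [0.4, -0.3, 0.7]
width: 24.7
```

```bash
python3 - <<'E'
from h import *
goal([492,-10,20],-5)
snap('wrist','w2.png');snap('scene','s2.png')
E
```

```text
t 2.3167 dp [ 0.0001 -0.0016 -0.    ] turn [ 0.      0.0018 -0.0016]
```

View pics/w2.png

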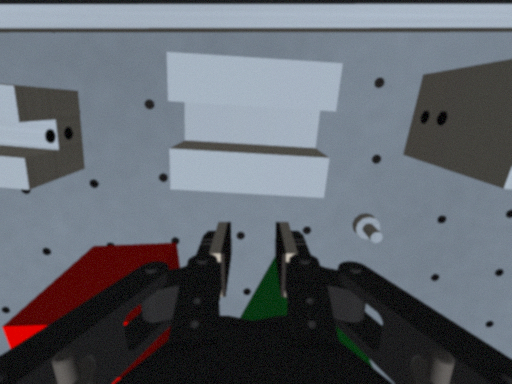

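View pics/s2.png

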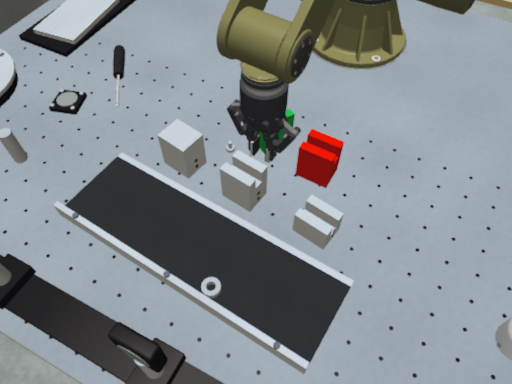

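The fingers are down and in line with the block, with the gap free. I'll advance to contact and slide the block slowly towards the fence.

Request:
drive_tool:
  dp:
    - [0.01,-0.001,0]
    - [0.018,-0.001,0]
    - [0.022,-0.001,0]
    - [0.025,-0.001,0]
    - [0.028,-0.001,0]
    - [0.031,-0.001,0]
    - [0.034,-0.001,0]
    - [0.037,-0.001,0]
    - [0.04,-0.001,0]
    - [0.042,-0.001,0]
  turn:
    - [0,0,0]
    - [0,0,0]
    - [0,0,0]
    - [0,0,0]
    - [0,0,0]
    - [0,0,0]
    - [0,0,0]
    - [0,0,0]
    - [0,0,0]
    - [0,0,0]
  gripper: [0.025,0.025,0.025,0.025,0.025,0.025,0.025,0.025,0.025,0.025]

```text
time_s: 3.25
tool_pos: [534.3, -13.1, 20.8]
tcp_rot: [-3.139, 0.137, 0.002]
wrist_force: [-6.1, 0.6, 5.3]
width: 24.8
```

```bash
python3 - <<'E'
from h import *
s=get_state();print(s['tool_pos'],s['wrist_force'])
snap('wrist','w3.png');snap('top','t3.png')
E
```

```text
[534.33270152 -13.08723393  20.75991251] [-6.13724215  0.5683099   5.25365302]
```

View pics/w3.png

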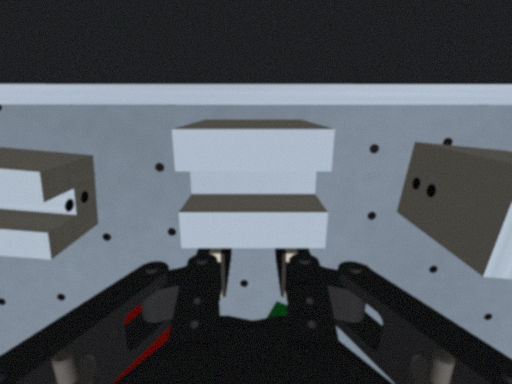

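```bash
python3 - <<'E'
from h import *
p=camera_params('wrist')
for u in(212,297):
    a=back(p,u,120,0);b=back(p,u,104.5,10);print(a,b,'gap',b[0]-a[0])
print('top back edge', back(p,182,212,80),back(p,326,211,80),'front top',back(p,174,129,80),back(p,331,129,80))
E
```

```text
[598.8178694    7.59046915   0.        ] [608.63890481   4.89242569  10.        ] gap 9.821035407989257
[593.88413062 -49.49789306   0.        ] [604.03650624 -48.37359239  10.        ] gap 10.152375616392533
top back edge [564.78476902  13.55017143  80.        ] [559.89708901 -48.27963378  80.        ] front top [599.85095503  11.11550188  80.        ] [594.51383597 -50.63237911  80.        ]
```

Request:
drive_tool:
  dp:
    - [0.002,0,0]
    - [0.004,0,0]
    - [0.006,0,0]
    - [0.0075,0,0]
    - [0.0085,0,0]
    - [0.009,0,0]
  turn:
    - [0,0,0]
    - [0,0,0]
    - [0,0,0]
    - [0,0,0]
    - [0,0,0]
    - [0,0,0]
  gripper: [0.025,0.025,0.025,0.025,0.025,0.025]

```text
time_s: 3.85
tool_pos: [543.4, -13.9, 20.6]
tcp_rot: [-3.139, 0.137, 0.0]
wrist_force: [-4.2, -0.1, 3.2]
width: 25.2
```

Request:
drive_tool:
  dp:
    - [0.0005,0,0]
    - [0.001,0,0]
    - [0.001,0,0]
  turn:
    - [0,0,0]
    - [0,0,0]
    - [0,0,0]
  gripper: [0.025,0.025,0.025]

```text
time_s: 4.1
tool_pos: [544.2, -14.0, 20.7]
tcp_rot: [-3.139, 0.137, 0.001]
wrist_force: [-8.3, -0.2, 5.3]
width: 24.9
```

```bash
python3 - <<'E'
from h import *
snap('wrist','w4.png');snap('top','t4.png')
E
```

```text
(no output)
```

View pics/w4.png

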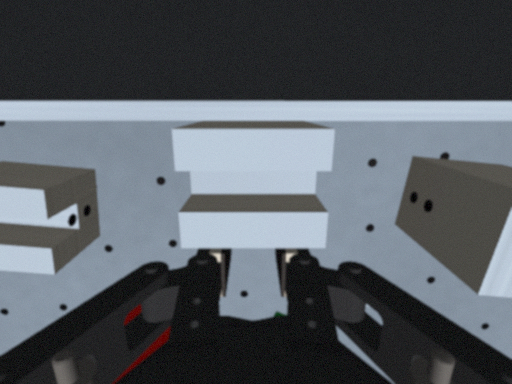

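Request:
drive_tool:
  dp:
    - [0.0005,0,0]
    - [0.001,0,0]
    - [0.001,0,0]
  turn:
    - [0,0,0]
    - [0,0,0]
    - [0,0,0]
  gripper: [0.025,0.025,0.025]

```text
time_s: 4.45
tool_pos: [544.3, -14.0, 20.9]
tcp_rot: [-3.138, 0.137, 0.005]
wrist_force: [-15.2, -0.4, 13.0]
width: 25.5
```

The force rose to 15 N and the tool stalled, so the foot is against the fence. I'll back off, rise to about 60 mm, and look to confirm before tipping.

Request:
drive_tool:
  dp:
    - [-0.005,0,0]
    - [-0.01,0,0]
    - [-0.01,0,-0.015]
    - [-0.01,0,-0.03]
    - [-0.01,0,-0.04]
    - [-0.01,0,-0.04]
  turn:
    - [0,0,0]
    - [0,0,0]
    - [0,0,0]
    - [0,0,0]
    - [0,0,0]
    - [0,0,0]
  gripper: [0.025,0.025,0.025,0.025,0.025,0.025]

```text
time_s: 4.95
tool_pos: [536.7, -13.4, 62.7]
tcp_rot: [3.138, -0.137, 0.006]
wrist_force: [0.9, 0.4, 1.2]
width: 24.9
```

```bash
python3 - <<'E'
from h import *
snap('wrist','w5.png');a=snap('scene','s5.png')[120:240,180:340]
cv2.imwrite('pics/s5c.png',cv2.resize(a[:,:,::-1],None,fx=4,fy=4,interpolation=cv2.INTER_CUBIC))
E
```

```text
(no output)
```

View pics/s5c.png

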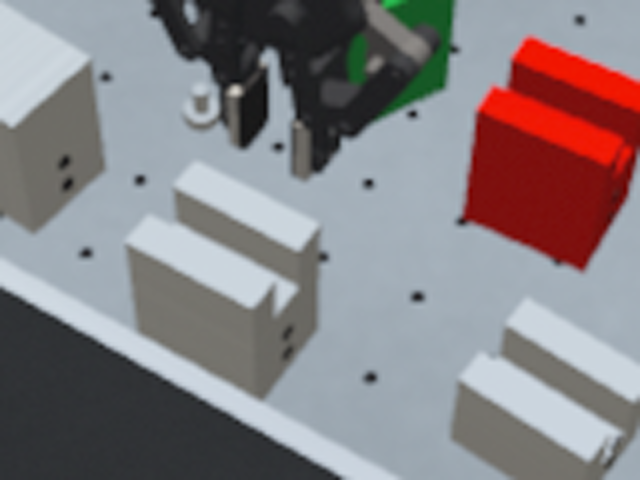

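View pics/w5.png

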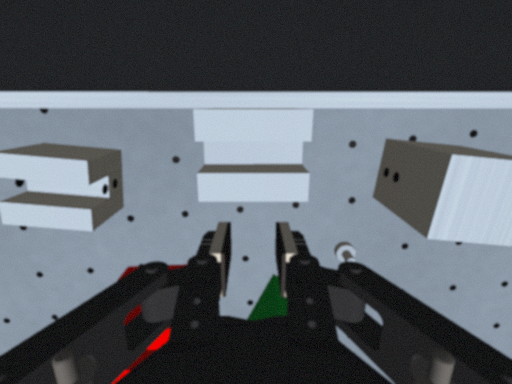

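The block stands square and flush against the fence. Now I'll tip it slowly.

Request:
drive_tool:
  dp:
    - [0.005,0,0]
    - [0.008,0,0]
    - [0.011,0,0]
    - [0.014,0,0]
    - [0.017,0,0]
    - [0.02,0,0]
    - [0.022,0,0]
    - [0.024,0,0]
    - [0.025,0,0]
  turn:
    - [0,0,0]
    - [0,0,0]
    - [0,0,0]
    - [0,0,0]
    - [0,0,0]
    - [0,0,0]
    - [0,0,0]
    - [0,0,0]
    - [0,0,0]
  gripper: [0.025,0.025,0.025,0.025,0.025,0.025,0.025,0.025,0.025]

```text
time_s: 5.8
tool_pos: [560.7, -15.5, 60.7]
tcp_rot: [3.139, -0.137, 0.0]
wrist_force: [-0.1, 0.6, -1.1]
width: 25.0
```

```bash
python3 - <<'E'
from h import *
snap('wrist','w6.png');a=snap('scene','s6.png')[100:260,160:360]
cv2.imwrite('pics/s6c.png',cv2.resize(a[:,:,::-1],None,fx=3,fy=3,interpolation=cv2.INTER_CUBIC))
E
```

```text
(no output)
```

View pics/s6c.png

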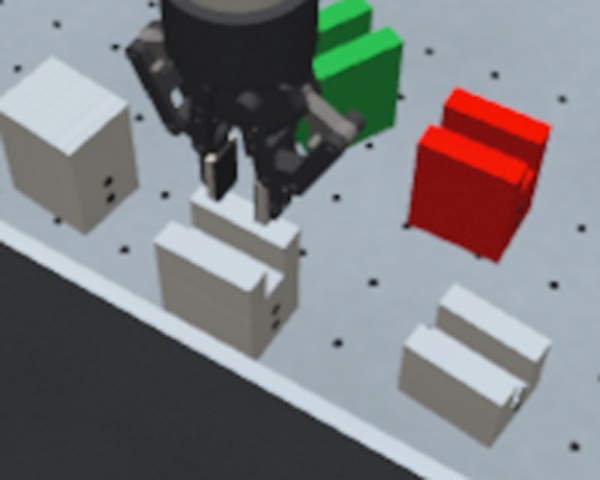

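View pics/w6.png

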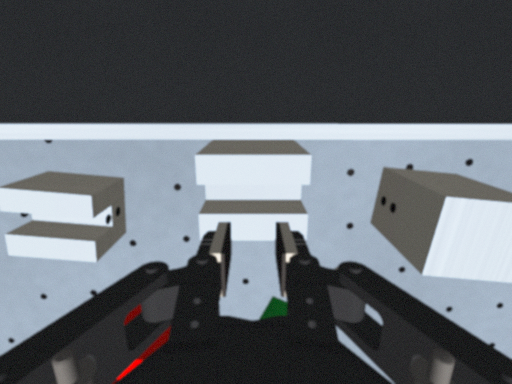

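```bash
python3 - <<'E'
from h import *
s=get_state();p=camera_params('wrist');q=camera_params('scene');T=Ro.from_rotvec(s['tcp_rot']);print(s['tool_pos'],s['wrist_force'])
for z in(0,-10,-19):
  for x in(11,-11):
    for y in(-12.5,12.5):
      X=s['tool_pos']+T.apply([x,y,z]); print(z,x,y,X.round(1),'wrist',proj(p,X).round(1),'scene crop',((proj(q,X)-[160,100])*3).round(0))
print('back top edge',back(p,200,238,80),back(p,307,238,80))
print('front top',back(p,195,155,80),back(p,311,155,80),'front foot',back(p,213,140,0),back(p,294,140,0),'fence',back(p,255,139,10))
a=cv2.imread('pics/w6.png')[130:330,130:380];cv2.imwrite('pics/w6c.png',cv2.resize(a,None,fx=3,fy=3,interpolation=cv2.INTER_CUBIC))
E
```

```text
[560.51615738 -15.44507185  60.66127263] [-0.39996053  0.80802456 -0.40593776]
0 11 -12.5 [572.6  -4.   60.7] wrist [231.7 202.1] scene crop [254. 251.]
0 11 12.5 [570.4 -28.9  60.7] wrist [269.8 202.2] scene crop [218. 232.]
0 -11 -12.5 [550.6  -2.   60.7] wrist [232.4 232.7] scene crop [275. 225.]
0 -11 12.5 [548.5 -26.9  60.7] wrist [269.3 232.8] scene crop [239. 207.]
-10 11 -12.5 [572.6  -4.   70.7] wrist [230.5 207.6] scene crop [254. 240.]
-10 11 12.5 [570.4 -28.9  70.7] wrist [270.8 207.6] scene crop [217. 221.]
-10 -11 -12.5 [550.6  -2.   70.7] wrist [231.2 239.7] scene crop [275. 214.]
-10 -11 12.5 [548.5 -26.9  70.7] wrist [270.1 239.7] scene crop [238. 196.]
-19 11 -12.5 [572.6  -4.   79.7] wrist [229.3 213.1] scene crop [253. 231.]
-19 11 12.5 [570.4 -28.9  79.7] wrist [271.8 213.1] scene crop [216. 212.]
-19 -11 -12.5 [550.6  -2.   79.7] wrist [230.1 246.6] scene crop [275. 205.]
-19 -11 12.5 [548.5 -26.9  79.7] wrist [271.  246.6] scene crop [238. 186.]
back top edge [558.15407256  15.4247516   80.        ] [552.56831515 -48.97067737  80.        ]
front top [608.55977617  11.07348377  80.        ] [603.03488047 -52.72978087  80.        ] front foot [607.12569836  12.41274014   0.        ] [601.31112988 -54.75453472   0.        ] fence [606.12246597 -22.50454405  10.        ]
```

View pics/w6c.png

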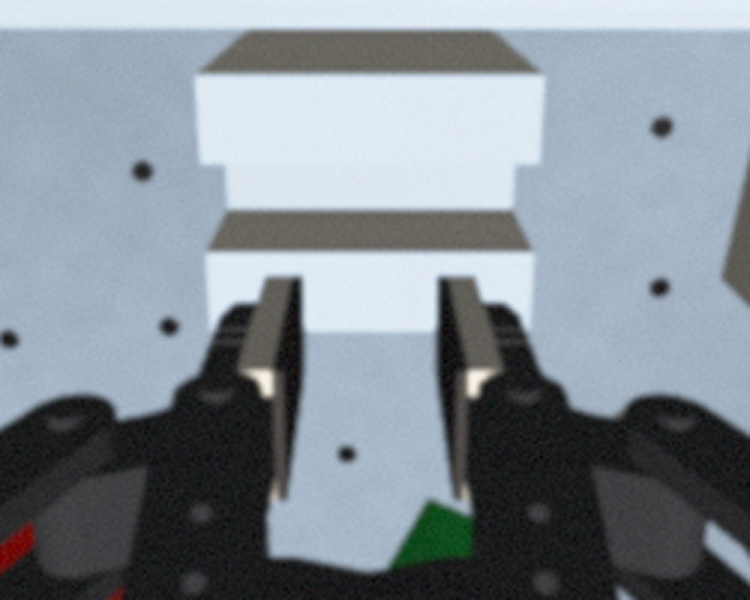

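The fingertips seen in both cameras sit about 31 mm behind the nominal TCP at this opening. They passed 11 mm above the block without touching it, so the block is still standing flush. I'll back off, lower so the tips are at about 68–70 mm, and push again.

Request:
drive_tool:
  dp:
    - [-0.015,0,0]
    - [-0.03,0,0]
    - [-0.03,0,0.01]
    - [-0.03,0,0.022]
    - [-0.03,0,0.022]
  turn:
    - [0,0,0]
    - [0,0,0]
    - [0,0,0]
    - [0,0,0]
    - [0,0,0]
  gripper: [0.025,0.025,0.025,0.025,0.025]

```text
time_s: 6.32
tool_pos: [529.8, -12.8, 36.3]
tcp_rot: [-3.138, 0.137, 0.005]
wrist_force: [-0.7, -0.6, -0.0]
width: 25.1
```

Request:
drive_tool:
  dp:
    - [0.006,0,0]
    - [0.01,0,0]
    - [0.013,0,0]
    - [0.016,0,0]
    - [0.019,0,0]
    - [0.022,0,0]
    - [0.024,0,0]
  turn:
    - [0,0,0]
    - [0,0,0]
    - [0,0,0]
    - [0,0,0]
    - [0,0,0]
    - [0,0,0]
    - [0,0,0]
  gripper: [0.025,0.025,0.025,0.025,0.025,0.025,0.025]

```text
time_s: 6.9
tool_pos: [554.6, -14.9, 39.2]
tcp_rot: [-3.139, 0.137, 0.001]
wrist_force: [-8.6, 0.2, 8.6]
width: 24.8
```

```bash
python3 - <<'E'
from h import *
print(get_state()['tool_pos'])
snap('wrist','w7.png');a=snap('scene','s7.png')[100:260,160:360]
cv2.imwrite('pics/s7c.png',cv2.resize(a[:,:,::-1],None,fx=3,fy=3,interpolation=cv2.INTER_CUBIC))
E
```

```text
[554.58775574 -14.92321943  39.19143146]
```

View pics/s7c.png

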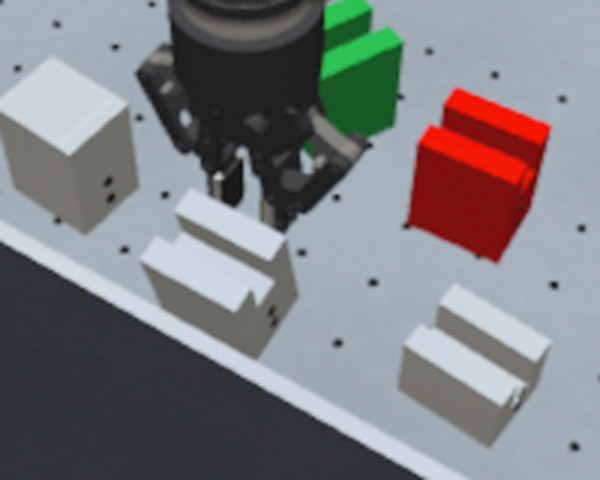

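View pics/w7.png

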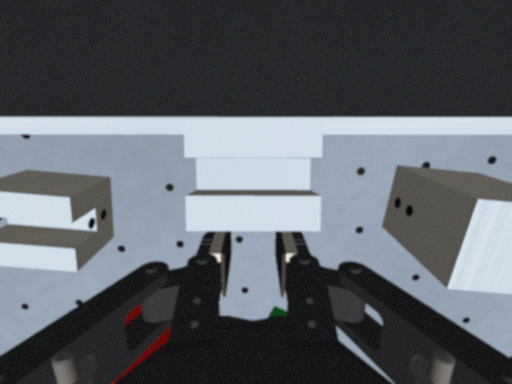

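The block is tilting about 10° over the fence, square in the wrist view (front edge level at row 118). I'll continue.

Request:
drive_tool:
  dp:
    - [0.003,0,0]
    - [0.006,0,0]
    - [0.009,0,0]
    - [0.012,0,0]
    - [0.015,0,0]
    - [0.017,0,0]
    - [0.018,0,0]
  turn:
    - [0,0,0]
    - [0,0,0]
    - [0,0,0]
    - [0,0,0]
    - [0,0,0]
    - [0,0,0]
    - [0,0,0]
  gripper: [0.025,0.025,0.025,0.025,0.025,0.025,0.025]

```text
time_s: 7.58
tool_pos: [574.8, -16.7, 43.2]
tcp_rot: [3.138, -0.137, 0.009]
wrist_force: [-15.8, 1.6, 44.8]
width: 25.0
```

```bash
python3 - <<'E'
from h import *
print(get_state()['tool_pos'])
snap('wrist','w8.png');a=snap('scene','s8.png')[100:260,160:360]
cv2.imwrite('pics/s8c.png',cv2.resize(a[:,:,::-1],None,fx=3,fy=3,interpolation=cv2.INTER_CUBIC))
E
```

```text
[574.7924316  -16.65487319  43.24677088]
```

View pics/s8c.png

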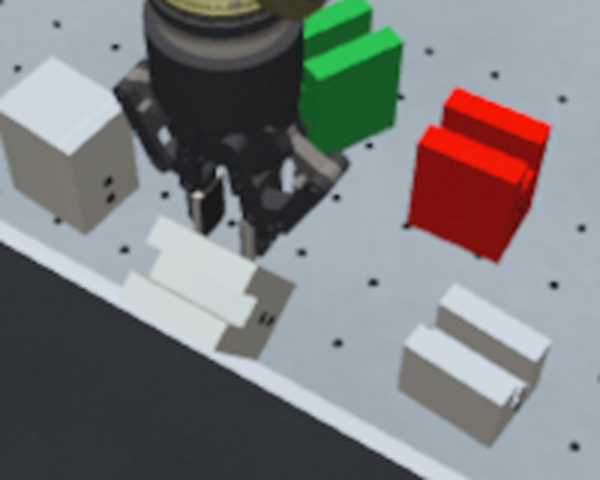

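View pics/w8.png

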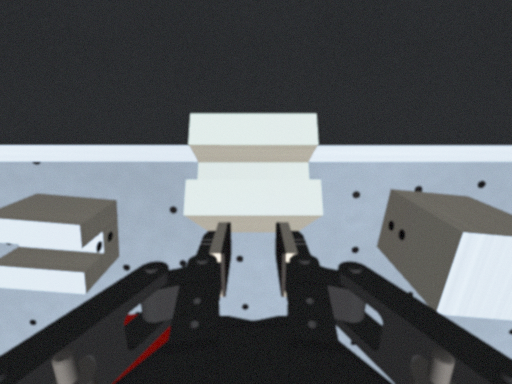

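The tilt is about 35° and square, but the vertical force is 45 N because the pads stick on the rising face. I'll raise the tool to relieve it, then nudge on.

Request:
drive_tool:
  dp:
    - [0.001,0,-0.004]
    - [0.002,0,-0.008]
    - [0.003,0,-0.011]
  turn:
    - [0,0,0]
    - [0,0,0]
    - [0,0,0]
  gripper: [0.025,0.025,0.025]

```text
time_s: 7.93
tool_pos: [575.8, -16.8, 50.2]
tcp_rot: [3.139, -0.137, 0.001]
wrist_force: [0.3, -0.4, -0.6]
width: 25.1
```

```bash
python3 - <<'E'
from h import *
print(get_state()['tool_pos'])
snap('wrist','w9.png');a=snap('scene','s9.png')[100:260,160:360]
cv2.imwrite('pics/s9c.png',cv2.resize(a[:,:,::-1],None,fx=3,fy=3,interpolation=cv2.INTER_CUBIC))
E
```

```text
[575.79916295 -16.80422374  50.16726575]
```

View pics/s9c.png

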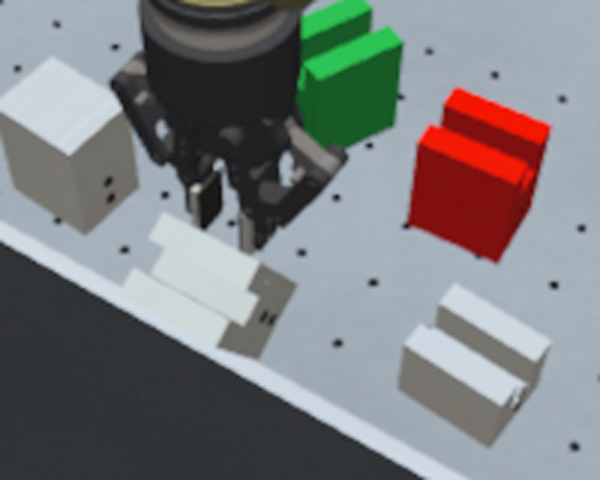

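View pics/w9.png

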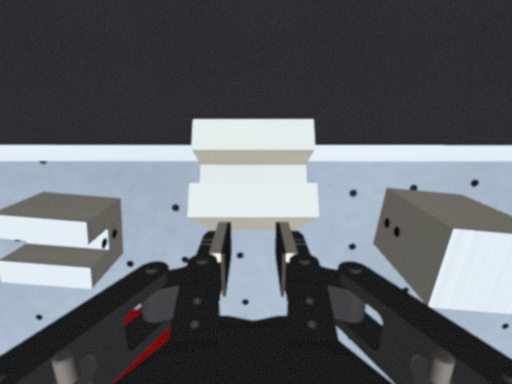

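Request:
drive_tool:
  dp:
    - [0.003,0,0]
    - [0.006,0,-0.001]
    - [0.009,0,-0.002]
    - [0.012,0,-0.003]
  turn:
    - [0,0,0]
    - [0,0,0]
    - [0,0,0]
    - [0,0,0]
  gripper: [0.025,0.025,0.025,0.025]

```text
time_s: 8.37
tool_pos: [587.6, -17.8, 52.4]
tcp_rot: [-3.139, 0.137, 0.001]
wrist_force: [-0.1, -0.7, 0.1]
width: 24.6
```

```bash
python3 - <<'E'
from h import *
print(get_state()['tool_pos'])
snap('wrist','w10.png');a=snap('scene','s10.png')[100:260,160:360]
cv2.imwrite('pics/s10c.png',cv2.resize(a[:,:,::-1],None,fx=3,fy=3,interpolation=cv2.INTER_CUBIC))
E
```

```text
[587.59597644 -17.82390229  52.44885948]
```

View pics/s10c.png

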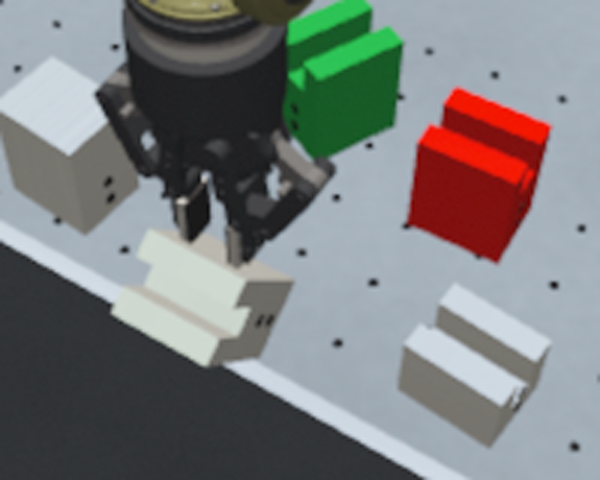

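View pics/w10.png

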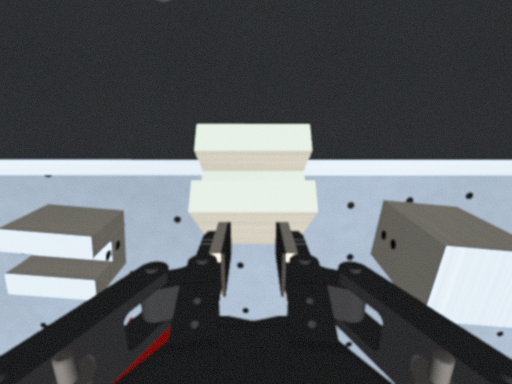

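Request:
drive_tool:
  dp:
    - [0,0,0]
    - [0,0,0]
    - [0,0,0]
  turn:
    - [0,0,0]
    - [0,0,0]
    - [0,0,0]
  gripper: [0.025,0.025,0.025]

```text
time_s: 8.72
tool_pos: [587.2, -17.8, 52.6]
tcp_rot: [3.139, -0.137, -0.0]
wrist_force: [-0.5, 0.9, -0.5]
width: 24.7
```

```bash
python3 - <<'E'
from h import *
print(get_state()['tool_pos'])
snap('wrist','w11.png');a=snap('scene','s11.png')[100:260,160:360]
cv2.imwrite('pics/s11c.png',cv2.resize(a[:,:,::-1],None,fx=3,fy=3,interpolation=cv2.INTER_CUBIC))
E
```

```text
[587.20938042 -17.79158673  52.58670329]
```

View pics/s11c.png

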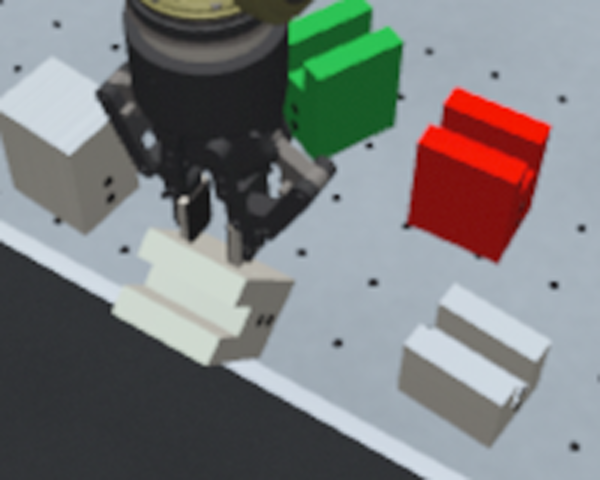

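View pics/w11.png

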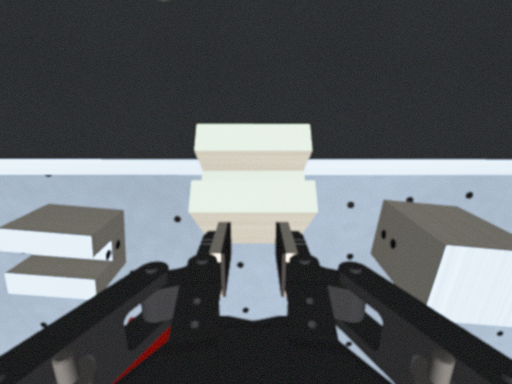

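The block is holding at about 50°, its foot on the bench and its face leaning on the fence edge, still square, with no force on the fingers. It hasn't gone over yet, so I'll push further near its top edge.

Request:
drive_tool:
  dp:
    - [0.004,0,0]
    - [0.007,0,0]
    - [0.01,0,0]
    - [0.013,0,0]
    - [0.015,0,0]
  turn:
    - [0,0,0]
    - [0,0,0]
    - [0,0,0]
    - [0,0,0]
    - [0,0,0]
  gripper: [0.025,0.025,0.025,0.025,0.025]

```text
time_s: 9.23
tool_pos: [602.7, -19.2, 52.7]
tcp_rot: [3.139, -0.137, 0.0]
wrist_force: [-0.6, -0.5, -0.8]
width: 25.4
```

```bash
python3 - <<'E'
from h import *
print(get_state()['tool_pos'])
snap('wrist','w12.png');a=snap('scene','s12.png')[100:260,160:360]
cv2.imwrite('pics/s12c.png',cv2.resize(a[:,:,::-1],None,fx=3,fy=3,interpolation=cv2.INTER_CUBIC))
E
```

```text
[602.7197901  -19.15478015  52.66484669]
```

View pics/s12c.png

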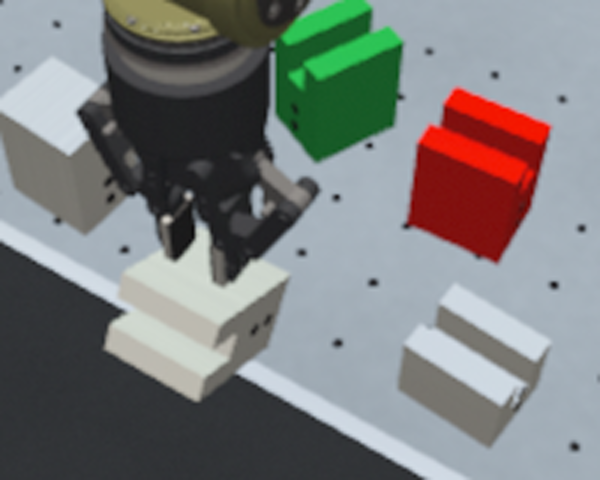

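View pics/w12.png

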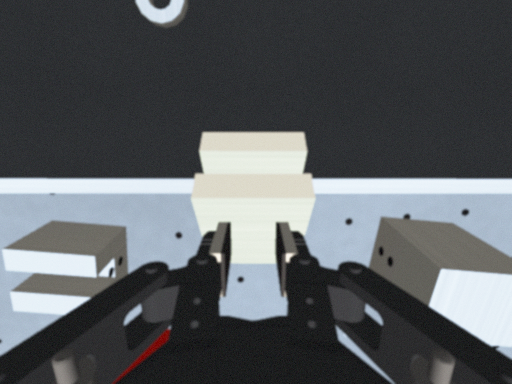

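Request:
drive_tool:
  dp:
    - [0.001,0,0]
    - [0.001,0,0]
    - [0.001,0,0]
  turn:
    - [0,0,0]
    - [0,0,0]
    - [0,0,0]
  gripper: [0.025,0.025,0.025]

```text
time_s: 9.58
tool_pos: [603.3, -19.2, 52.7]
tcp_rot: [-3.139, 0.137, -0.0]
wrist_force: [0.1, 0.5, -0.1]
width: 24.9
```

```bash
python3 - <<'E'
from h import *
print(get_state()['tool_pos'])
snap('wrist','w13.png');a=snap('scene','s13.png')[100:260,160:360]
cv2.imwrite('pics/s13c.png',cv2.resize(a[:,:,::-1],None,fx=3,fy=3,interpolation=cv2.INTER_CUBIC))
E
```

```text
[603.26377754 -19.19614657  52.70461532]
```

View pics/s13c.png

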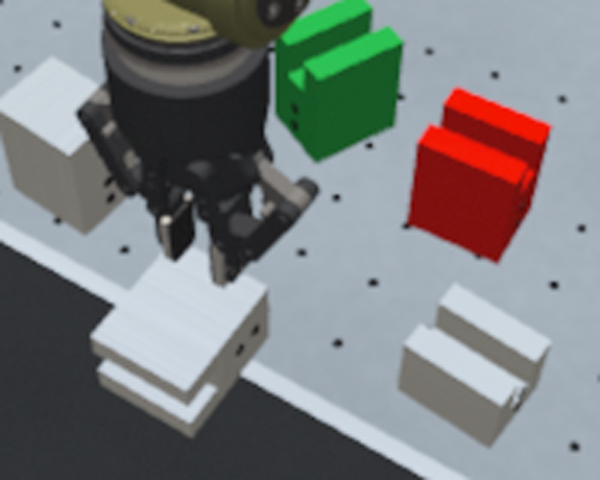

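View pics/w13.png

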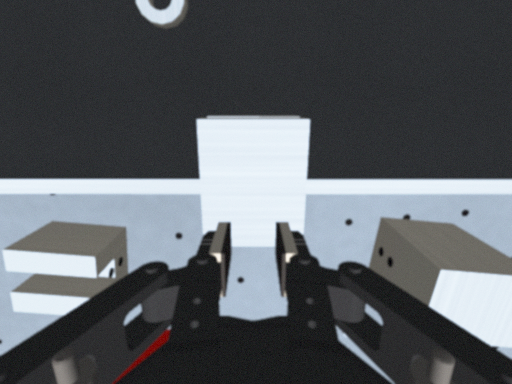

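It has gone over. I'll lift straight up and back away, then inspect.

Request:
drive_tool:
  dp:
    - [0,0,-0.03]
    - [-0.01,0,-0.06]
    - [-0.03,0,-0.1]
    - [-0.06,0,-0.14]
    - [-0.1,0,-0.16]
    - [-0.13,0,-0.17]
    - [-0.15,0,-0.17]
    - [-0.15,0,-0.17]
  turn:
    - [0,0,0]
    - [0,0,0]
    - [0,0,0]
    - [0,0,0]
    - [0,0,0]
    - [0,0,0]
    - [0,0,0]
    - [0,0,0]
  gripper: [0.025,0.025,0.025,0.025,0.025,0.025,0.025,0.025]

```text
time_s: 10.35
tool_pos: [451.3, -5.8, 224.4]
tcp_rot: [3.139, -0.136, 0.004]
wrist_force: [-1.1, 1.1, 0.6]
width: 25.3
```

```bash
python3 - <<'E'
from h import *
print(get_state()['tool_pos'])
snap('wrist','w14.png');a=snap('scene','s14.png')[100:260,160:360]
b=snap('top','t14.png')[60:260,150:400]
cv2.imwrite('pics/s14c.png',cv2.resize(a[:,:,::-1],None,fx=3,fy=3,interpolation=cv2.INTER_CUBIC))
cv2.imwrite('pics/t14c.png',cv2.resize(b[:,:,::-1],None,fx=3,fy=3,interpolation=cv2.INTER_CUBIC))
print({k:np.round(v,3).tolist() for k,v in camera_params('wrist').items()})
E
```

```text
[451.27733356  -5.7641944  224.36218668]
{'fx': 275.36, 'fy': 275.36, 'cx': 252.904, 'cy': 185.95, 'R': [[-0.086, -0.996, 0.0], [-0.956, 0.083, 0.282], [-0.281, 0.024, -0.959]], 't': [31.507, 392.86, 525.191]}
```

View pics/s14c.png

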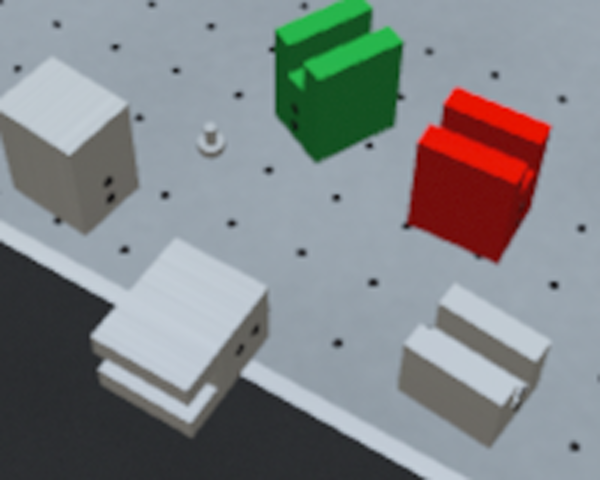

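View pics/t14c.png

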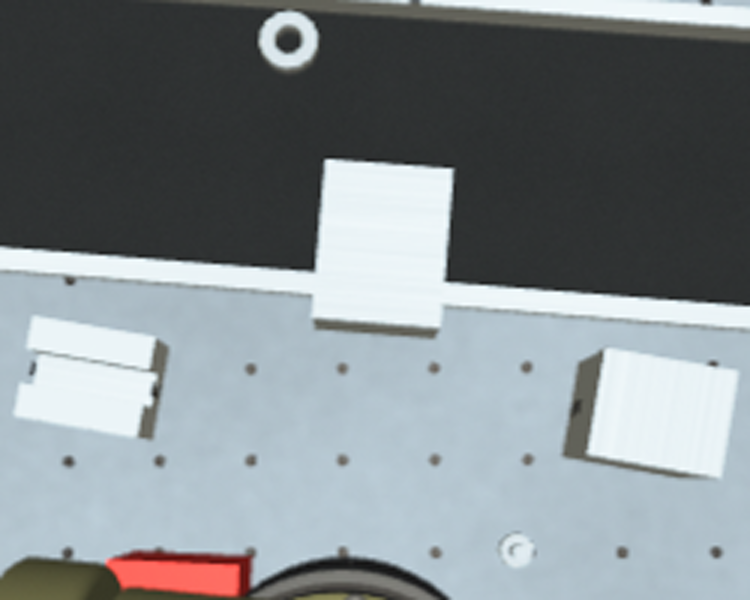

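View pics/w14.png

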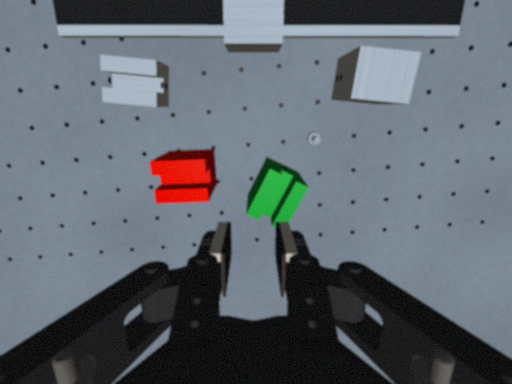

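```bash
python3 - <<'E'
from h import *
p=camera_params('top');q=camera_params('scene')
T=np.array([back(p,(u+.5)/3-.5+150,(v+.5)/3-.5+60,62) for u,v in[(324,158),(454,169),(439,328),(313,319)]])
S=np.array([back(q,(u+.5)/3-.5+160,(v+.5)/3-.5+100,62) for u,v in[(91,335),(189,391),(268,290),(177,239)]])
n=np.array([np.cos(np.radians(-5.03)),np.sin(np.radians(-5.03))])
f=609.71*n[0]  # fence line: x=.0879y+609.7
for W in(T,S):
    W=W[:,:2]; print(W.round(1).tolist(),'sides',np.linalg.norm(W-np.roll(W,-1,0),axis=1).round(1),'rest-normal dist from fence',(W@n-f).round(1))
    for i,j in((0,1),(3,2)):
        d=W[i]-W[j]; print('ang',np.degrees(np.arctan2(d[0],d[1])).round(1))
a=cv2.imread('pics/top0.png').astype(int);b=cv2.imread('pics/t14.png').astype(int)
for nm,(u0,v0,u1,v1) in{'short':(150,160,212,215),'plain':(330,165,405,228),'thumb':(312,234,332,252),'collar':(230,60,262,88)}.items():
    print(nm,'max diff',abs(a-b)[v0:v1,u0:u1].max(),'mean',abs(a-b)[v0:v1,u0:u1].mean().round(2))
E
```

```text
[[671.7, 5.8], [665.4, -59.2], [585.6, -51.1], [590.5, 11.6]] sides [65.3 80.2 62.8 81.4] rest-normal dist from fence [ 61.2  60.6 -19.6 -20.1]
ang 5.6
ang 4.5
[[664.5, -56.1], [670.2, 8.9], [593.4, 15.6], [586.2, -47.5]] sides [65.2 77.1 63.5 78.8] rest-normal dist from fence [ 59.5  59.5 -17.6 -19.2]
ang -175.0
ang -173.5
short max diff 18 mean 12.89
plain max diff 18 mean 12.85
thumb max diff 18 mean 14.86
collar max diff 18 mean 7.77
```

```bash
python3 - <<'E'
from h import *
s=get_state(); b=cv2.imread('pics/s14.png').astype(int); a=snap('scene','s15.png')[:,:,::-1].astype(int)
print(s['time_s'],s['wrist_force'],'block region change',abs(a-b)[170:255,185:255].mean())
print(finish_job())
E
```

```text
10.5 [-0.16179279  0.20173109 -0.28029211] block region change 0.345546218487395
the job is handed in; nothing more can be done
None
```

I slid the bare tall slotted block along the bench until its foot met the fence, then tipped it over that edge. It now lies flat on its side on the rest. I handed the job in at 10.5 s with the arm clear.

**Last checks:**
- **Flat:** both cameras fit the upper side at 62 mm height, measuring about 77–81 by 63–65 mm.
- **Square:** the edges lie at 4.5–6.5° and the rest at 5.0°, so it is square to within about 1.5°.
- **Position:** about 60 mm of the block is on the rest and about 19 mm of its foot overhangs the front edge. That is more than the 10 mm I expected, because the foot slid back while tipping. I left it there.
- **Other objects:** the plain block, short block, thumbscrew and collar are unmoved in the top view. The scene view shows the green and red blocks where they were.

**What did not go as planned:**
- **Push height:** the fingertips were about 31 mm behind the stated tool point at that opening. The slide therefore pushed at about 50 mm instead of below 35 mm. The block still stood square and flush against the fence afterwards.
- **First tipping stroke:** for the same reason it passed above the block without touching it.
- **Force:** during tipping the wrist read about 45 N vertically for a moment. I took this to be the finger pads sticking on the rising face, and relieved it by raising the tool. I have no separate check that the gripper's body was not touching the block at that moment.
- **Lean:** the block paused leaning at about 50° before a further push took it over.

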